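Uncap a lapped valve casing and try it with the square

ROBOT

A 6-joint arm with a two-finger parallel gripper is mounted at the origin on the work surface. World frame = base frame: x ahead of the robot, y to its left, z up, the work surface at z = 0. Lengths are in m, angles in degrees, forces in N, time in s.
With the tool pointing down it reaches from about 0.3 to 0.75 m from the base axis. Payload 8.5 kg.
Tool frame: the origin (TCP) lies at the very end of the fingers, on their centre line; the grasp point (between the pads) lies 19 mm behind it (env.pinch_z is the distance from the TCP to the grasp point, in m); z points along the fingers, y is the line along which they close (so a half turn about z gives the same grasp; the last joint's range is limited). The gripper opens to 85 mm and grips with 20 to 120 N. Pads are 22 mm wide; open, the fingers measure 114 mm over their backs; the gripper's body (76 mm by 85 mm) begins 54 mm behind the grasp point. The pads swing forward as they close: fully open they stand 13 mm farther back than shut.
Start: joints at [-88.826, 21.807, 74.336, -0, 83.858, -12.336], TCP at [0.128, -0.535, 0.231] pointing down, gripper open.
Joint ranges: [-178.18, 178.18], [-50.72, 133.34], [12.68, 142.11], [-81.47, 261.47], [9.98, 163.14], [-165.26, 165.26]. Speed limits (degrees/s): [136.94, 136.94, 180, 180, 180, 180].

INTERFACE

Orientations are given as a 3x3 rotation matrix whose columns are the frame's x, y, z axes.
In Python, from rig import env, viewer gives the robot as it stands.
- The arm moves only by the tool drive_tool, never from a script. Its argument "series" is a list of rows, each a list of 3 entries, a list of its own where there are three numbers: the shift along the tool's x, y, z in m, then the turn about the tool's z in degrees, then the finger opening in m, from 0 to 0.0854. A call has 1 to 20 rows; each row is the pose to reach, as a shift and turn from the pose commanded when the call began, along the tool's axes at that moment; what a row does not reach only later rows make up. A row lasts 1/10 s, in which the tool goes at most 50 mm and 8.59 degrees, less where a joint would pass 70% of its speed; a pose out of reach is approached as far as the arm can. A call with a gripper value outside its range is refused whole. The fingers move at their own pace and stop on an object; "newtons" is the grip in N (left out, the last holds). Time passes only in rows, so rows that repeat a pose let the fingers close. It gives the time, the measured TCP pose, the force, the opening and the grip force at its end, in the units of the state.
- env.observe(): the state, without advancing time (a new reading comes with each control period).
- viewer.get_image(name): name is "scene" or "top" or "wrist"; returns a dict with "img" (420x560x3 uint8, red, green, blue), "depth" (420x560 float32, m along the optical axis (not along the pixel's ray), 0 where there is no reading), "camera_matrix" (3x3 intrinsics, pixels), "distortion" ([k1, k2, p1, p2, k3] as OpenCV has them; the pictures are not rectified), "rvec" (rotation vector, rad) and "tvec" (3), from world to camera coordinates, as OpenCV has them. Camera axes: x right, y down, z forward; pixel columns grow to the right and rows downward; lengths in m; the calibration is good to about 2 mm. A picture is of the moment at which its call begins.
- env.close_job(): hands the job in; it is judged then, once.
The state is a dict: "time_s": time; "q": joint angles; "qvel": joint speeds; "joint_efforts": joint torques, N m; "position": TCP position; "tool_rot": TCP orientation; "ft_force": force on the tool from outside, world axes, zero at the start; "wrist_torque": the same for the moment, N m; "grip_width": finger opening in m; "gripper_force": force on a finger pad.
Only numpy, scipy, OpenCV 4.12 (cv2) and the standard library are available. Lean on these libraries where they do the work, as an engineer would, in place of code of your own. Each camera call takes 0.05 s, during which the arm holds its last target. There are 200 camera calls.

TASK

The polished brass casing in the bayonet holder on the turntable has been lapped and is to be checked for squareness. Turn the holder's blue-handled cap a quarter turn anticlockwise (seen from above), lift it off and set it down right way up on the cork pad; then draw the casing out and stand it the same way up on the granite plate, clear of the square. Last, bring the steel square up to it on the plate until its upright blade touches the casing's side, and leave both standing like that; drop nothing and leave the other things where they are.

Things in the scene. Friction and masses are not known exactly. Their poses are not given: they have to be found in the camera images.
- lapping_table: Fixed dark cast-iron turntable, 206 mm across, brake on (it does not turn), top face 45 mm high, with a steel casing holder at its centre: a round barrel 58 mm across, top face 130 mm above the counter, bore 24 mm across with its floor 52 mm above the counter. Origin: centre of the underside; z up. Two bayonet lugs stand out from the barrel along its +x and -x.
- holder_top (a point): Centre of the holder's top face (mouth of the bore), 130 mm above the counter. On the holder the cap turns with little friction, anticlockwise from above only, to a stop about 90 degrees from locked; its lugs are free from about 60 degrees on, and it then lifts straight up (65 mm to clear the casing). Sideways play is about 1.5 mm.
- cap: Loose aluminium bayonet cap, 0.24 to 0.39 kg, knurled skirt 83 mm across. Origin: on its axis in the plane of the skirt's lower rim (104 mm above the counter when seated); z up. Skirt and top plate are 34 mm high. When locked, cap x lies along lapping_table x within some 3 degrees.
- cap_grip (a point): On the cap's axis, 58 mm above its origin, in its blue grip block: 63 mm long (cap x), 36 mm wide (cap y), from 34 to 62 mm above the cap's origin, bored through 27 mm so that the casing's end shows inside. Grip it across its 36 mm width.
- casing: Polished yellow brass valve casing (open tube), 21 mm outside diameter, 114 mm long, about 0.1 kg, standing loose in the holder. Origin: centre of its lower end; z along its axis, up. In the holder it stands 36 mm above the holder's top face, its upper end level with the top of the cap's grip block.
- plate: Fixed black granite surface plate, 300 mm (x) by 200 mm (y) by 50 mm high. Origin: centre of the underside.
- plate_top (a point): Centre of the plate's top face, 50 mm above the counter; axes as plate.
- square: Loose steel square, about 0.4 kg, standing on the plate, blade upright. Origin: foot of the working edge, midway across its thickness; x points out of that edge (to the part), z up. Stock 100 mm long (x -100 to 0), 20 wide (y), 25 high; blade 6 thick (y), x from -18 to 0, 80 high; blade edge and stock end lie in the plane x = 0. With the casing touching, its axis is at x = 10.5 mm, y = 0.
- square_grip (a point): Grip point on the square's stock, 65 mm behind the working edge and 22 mm above the plate; the stock is gripped across its 20 mm width (square y). At the start the working edge faces roughly along the plate's +x, with some 100 mm of clear plate before it. Sliding it on the plate takes 3 to 8 N.
- cork_pad: Fixed cork pad, 130 by 130 by 6 mm, for the cap. Origin: centre of its underside on the counter.
- pad_top (a point): Centre of the cork pad's top face, 6 mm above the counter.
- depth_gauge: Bystander: steel depth gauge lying at the far (+x) end of the granite plate, 56 mm (x) by 120 mm (y), 17 mm high. Leave alone.
- bumper: Bystander: cork-faced brass bumper, 32 mm across, 23 mm high, on the rim of the turntable. Leave alone.
- mallet: Bystander: black rubber mallet with wooden handle, 280 mm long, 52 mm high, lying on the counter. Origin under mid-handle. Leave alone.
- compound_jar: Bystander: closed amber jar, 60 mm across, 55 mm high, on the counter. Leave alone.
- casing_silver: Bystander: silver-plated casing, 21 mm across, 114 mm tall, upright on the counter. Leave alone.
- casing_raw: Bystander: dull brown raw-brass casing, 21 mm across, 114 mm tall, upright on the counter. Leave alone.
Things that resemble listed ones, but are neither listed nor needed, are in the scene too. What is shaped like the lapping_table but green or red is not meant.

How it is judged:
By the outcome, as a careful person would: the job done as asked, in the order asked, and still so for the second after the job is handed in, with the robot touching nothing.
It also fails if it takes over 72 s, if anything falls off the work surface, if the arm or the gripper's body presses on something with over 40 N, if the wrist force passes 120 N, or if a joint passes its speed limit or range.

## Working session

There is one attempt and no reset: what is moved stays moved. The work goes in short steps, Python scripts to look and compute and a tool call to move; the robot and the scene stay as the last step left them, time stands still between calls to the robot, and variables do not carry over. Pictures are saved under pics/ and viewed, at most 13 in all, crops included, and the job is handed in when it is done.

Besides the shell and the picture viewer there is one more tool, called after "Call:" as name(argument=value, ...), one argument or row to a line, values as JSON. drive_tool: Moves the arm, as the interface text tells. Its arguments: {"type":"object","properties":{"series":{"type":"array"},"newtons":{"type":"number"}},"required":["series"]}

```bash
ls; mkdir -p pics
cat > h.py <<'E'
import numpy as np, cv2, pickle
def load(n): return pickle.load(open(n,'rb'))
def grab(name,tag):
    from rig import viewer
    d=viewer.get_image(name); pickle.dump(d,open(f'{tag}.pkl','wb'))
    cv2.imwrite(f'pics/{tag}.png',d['img'][:,:,::-1]); return d
def cam(d):
    R=cv2.Rodrigues(np.array(d['rvec'],float))[0]; t=np.array(d['tvec'],float).ravel(); return R,t
def rays(d,px):
    R,t=cam(d); u=cv2.undistortPoints(np.array(px,float).reshape(-1,1,2),np.array(d['camera_matrix']),np.array(d['distortion'])).reshape(-1,2)
    return -R.T@t,(np.c_[u,np.ones(len(u))])@R
def onz(d,px,z):
    c,r=rays(d,px); return c+r*((z-c[2])/r[:,2])[:,None]
def cloud(d):
    h,w=d['depth'].shape; vv,uu=np.mgrid[:h,:w]; c,r=rays(d,np.c_[uu.ravel(),vv.ravel()])
    return (c+r*d['depth'].reshape(-1,1)).reshape(h,w,3)
def proj(d,P): return cv2.projectPoints(np.array(P,float).reshape(-1,1,3),np.array(d['rvec'],float),np.array(d['tvec'],float),np.array(d['camera_matrix']),np.array(d['distortion']))[0].reshape(-1,2)
E
python3 - <<'E'
from h import *
a=grab('top','t0');b=grab('scene','s0')
cv2.imwrite('pics/both.png',cv2.resize(np.vstack([a['img'],b['img']])[:,:,::-1],(400,600)))
from rig import env
s=env.observe();print(s['position'],s['tool_rot'],env.pinch_z,s['ft_force'],s['time_s'])
E
```

```text
pics
[ 0.12849241 -0.53451728  0.23076576] [[ 9.72331315e-01  2.33606109e-01  1.02817773e-05]
 [ 2.33605892e-01 -9.72330470e-01  1.32088600e-03]
 [ 3.18564325e-04 -1.28193694e-03 -9.99999128e-01]] 0.0187 [-0.04703048 -0.1556591   0.62006622] 0.1
```

View pics/t0.png

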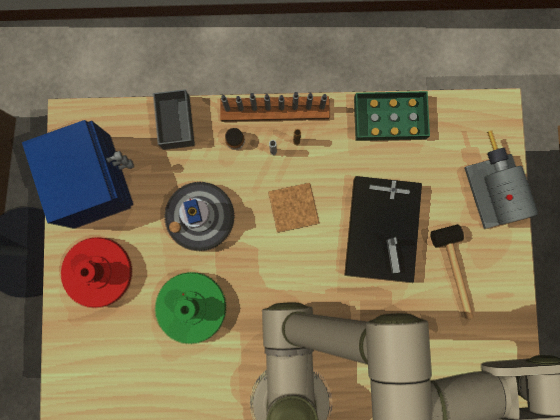

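View pics/s0.png

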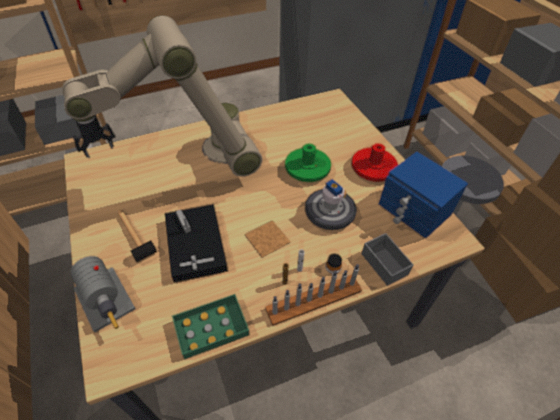

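The top view shows the dark turntable with its blue-gripped cap at (192,211), cork pad (294,207), plate (384,228), square (393,255), depth gauge (390,188). There are three turntables: dark (198,215), red (97,271) and green (191,308). The dark one fits, as it has the blue-handled cap. I'll measure and confirm it in a crop.

```bash
cat > m.py <<'E'
from h import *
d=load('t0.pkl');C=cloud(d);img=d['img'];hsv=cv2.cvtColor(img,cv2.COLOR_RGB2HSV)
def rep(n,m,box,z):
    x0,y0,x1,y1=box;k=np.zeros(m.shape,np.uint8);k[y0:y1,x0:x1]=m[y0:y1,x0:x1]
    cs=max(cv2.findContours(k,0,2)[0],key=cv2.contourArea).reshape(-1,2)
    P=onz(d,cs,z)[:,:2];r=cv2.minAreaRect((P*1000).astype(np.float32))
    mm=np.zeros_like(k);cv2.drawContours(mm,[cs.reshape(-1,1,2)],-1,1,-1)
    print(n,len(cs),'rect mm',np.round(r[0],1),np.round(r[1],1),round(r[2],1),'z med',np.median(C[mm>0][:,2]).round(4), 'circ',np.round(cv2.minEnclosingCircle((P*1000).astype(np.float32))[0],1))
Z=C[:,:,2]
print('base px',proj(d,[[0,0,0],[.1,0,0],[0,.1,0]]).round())
H,S,V=[hsv[:,:,i] for i in range(3)]
rep('grip blue',((H>100)&(H<130)&(S>90)),(175,190,215,235),.166)
rep('plate',(Z>.035)&(Z<.1),(335,165,430,290),.05)
rep('plateV',(V<60),(335,165,430,290),.05)
rep('cork',(S>110)&(V<200)&(Z>.003),(262,178,325,237),.006)
rep('square',(Z>.062)&(Z<.2),(375,210,410,280),.075)
rep('table',(Z>.03),(160,175,240,255),.045)
rep('cap',(Z>.125),(160,175,240,255),.138)
rep('gauge',(Z>.056),(350,170,420,205),.067)
T=cv2.resize(img[160:290,150:430],None,fx=2.8,fy=2.8,interpolation=2)
s=load('s0.pkl')['img'];T2=np.hstack([cv2.resize(s[165:240,290:370],(400,225+0),interpolation=2),cv2.resize(s[195:285,150:246],(384,225),interpolation=2)])
cv2.imwrite('pics/c0.png',np.vstack([T,T2])[:,:,::-1] if T.shape[1]==T2.shape[1] else np.vstack([T,cv2.resize(T2,(T.shape[1],225))])[:,:,::-1])
E
python3 m.py
```

```text
base px [[290. 403.]
 [289. 368.]
 [256. 403.]]
grip blue 32 rect mm [560. 260.] [61.7 36.2] 13.8 z med 0.1641 circ [559.6 260.6]
plate 78 rect mm [ 508.5 -289.5] [202.2 300. ] 82.6 z med 0.0504 circ [ 508.5 -290.5]
plateV 110 rect mm [ 509.6 -288.9] [203.1 297.2] 82.6 z med 0.0502 circ [ 509.5 -288.2]
cork 143 rect mm [584.1 -23.7] [132.3 134.2] 11.4 z med 0.006 circ [584.3 -22.5]
square 38 rect mm [ 427.8 -309.1] [101.4  26.8] 3.5 z med 0.0754 circ [ 427.7 -311.7]
table 178 rect mm [558.9 261.6] [207.3 204.7] 88.8 z med 0.0467 circ [560.1 260.2]
cap 54 rect mm [558.6 261.1] [82.  82.6] 89.7 z med 0.1423 circ [560.3 259.5]
gauge 81 rect mm [ 621.4 -316. ] [51.3 97.5] 10.8 z med 0.0592 circ [ 627.4 -314.8]
```

View pics/c0.png

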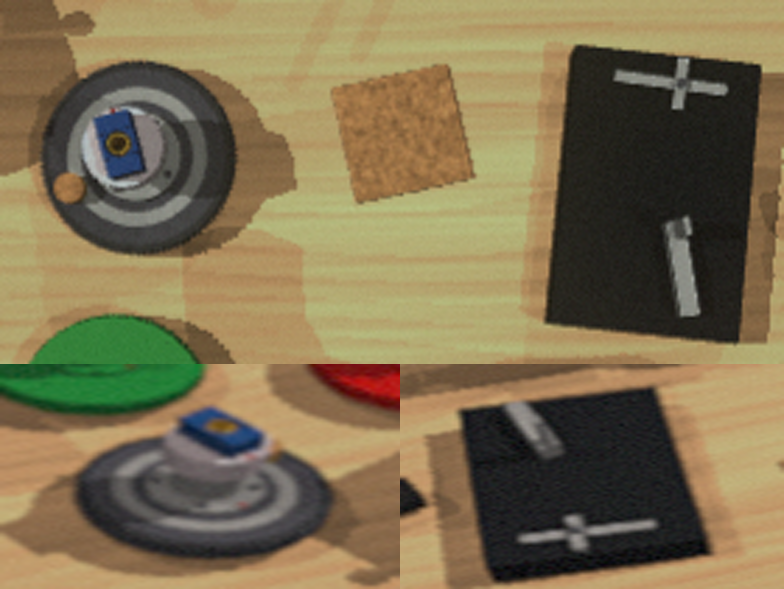

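The crop confirms it: dark turntable, holder and cap with blue grip and the yellow brass ring showing in its bore. The square's blade is at its upper end, facing the gauge (plate +x).

```bash
cat > g.py <<'E'
import sys,numpy as np
from rig import env
s=env.observe();R=np.array(s['tool_rot']);p=np.array(s['position'])
t=[float(v) for v in sys.argv[1:4]]
yaw=np.degrees(np.arctan2(R[1,0],R[0,0]))
print('p',p.round(4),'yaw',yaw.round(2),'shift',(R.T@(np.array(t)-p)).round(4),'turn',round(yaw-float(sys.argv[4]),1) if len(sys.argv)>4 else '', 't',s['time_s'],'F',np.round(s['ft_force'],1))
E
python3 g.py .56 .26 .26 13.8
```

```text
p [ 0.1285 -0.5345  0.2308] yaw 13.51 shift [ 0.6052 -0.6718 -0.0282] turn -0.3 t 0.1 F [-0.  -0.2  0.6]
```

Call:
drive_tool(
  series=[
    [[0.03,-0.034,-0.028],0,0.0854],
    [[0.06,-0.067,-0.028],0,0.0854],
    [[0.605,-0.672,-0.028],0,0.0854],
    [[0.605,-0.672,-0.028],0,0.0854],
    [[0.605,-0.672,-0.028],0,0.0854],
    [[0.605,-0.672,-0.028],0,0.0854],
    [[0.605,-0.672,-0.028],0,0.0854],
    [[0.605,-0.672,-0.028],0,0.0854],
    [[0.605,-0.672,-0.028],0,0.0854],
    [[0.605,-0.672,-0.028],0,0.0854],
    [[0.605,-0.672,-0.028],0,0.0854],
    [[0.605,-0.672,-0.028],0,0.0854],
    [[0.605,-0.672,-0.028],0,0.0854],
    [[0.605,-0.672,-0.028],0,0.0854],
    [[0.605,-0.672,-0.028],0,0.0854],
    [[0.605,-0.672,-0.028],0,0.0854],
    [[0.605,-0.672,-0.028],0,0.0854],
    [[0.605,-0.672,-0.028],0,0.0854],
    [[0.605,-0.672,-0.028],0,0.0854],
    [[0.605,-0.672,-0.028],0,0.0854],
  ],
)

```text
time_s: 2.1
position: [0.5599, 0.2618, 0.2579]
tool_rot: [[0.972, 0.236, -0.002], [0.236, -0.972, -0.0], [-0.002, -0.0, -1.0]]
ft_force: [-0.9, -0.6, -0.4]
grip_width: 0.0855
gripper_force: 0.0
```

```bash
cat > w.py <<'E'
from h import *
d=grab('wrist','w1');hsv=cv2.cvtColor(d['img'],cv2.COLOR_RGB2HSV);H,S,V=[hsv[:,:,i] for i in range(3)]
C=cloud(d);Z=C[:,:,2]
def rect(m,z,n):
    cs=max(cv2.findContours(m.astype(np.uint8),0,2)[0],key=cv2.contourArea).reshape(-1,2)
    P=(onz(d,cs,z)[:,:2]*1000).astype(np.float32);print(n,cs.min(0),cs.max(0),[np.round(v,1) for v in cv2.minAreaRect(P)],np.round(cv2.minEnclosingCircle(P)[0],1))
    mm=np.zeros(Z.shape,np.uint8);cv2.drawContours(mm,[cs.reshape(-1,1,2)],-1,1,-1);print(np.percentile(Z[(mm>0)&m],[10,50,90]).round(4))
rect((H>100)&(H<130)&(S>90)&(V>30)&(Z>.15)&(Z<.18),.166,'grip')
rect((Z>.13)&(Z<.15),.138,'skirt')
E
python3 w.py;python3 g.py .56 .26 .26 13.8
```

```text
grip [258 171] [302 248] [array([563.1, 263.7]), array([64.2, 35.3]), np.float64(14.7)] [562.8 263.7]
[0.164  0.1653 0.1662]
skirt [235 158] [326 241] [array([564.6, 263.7]), array([75.9, 81.4]), np.float64(13.7)] [562.4 263.1]
[0.1366 0.1375 0.1385]
p [0.5596 0.2604 0.2583] yaw 13.58 shift [ 0.0003  0.0005 -0.0017] turn -0.2 t 2.15 F [-0.5  0.1 -0.9]
```

View pics/w1.png

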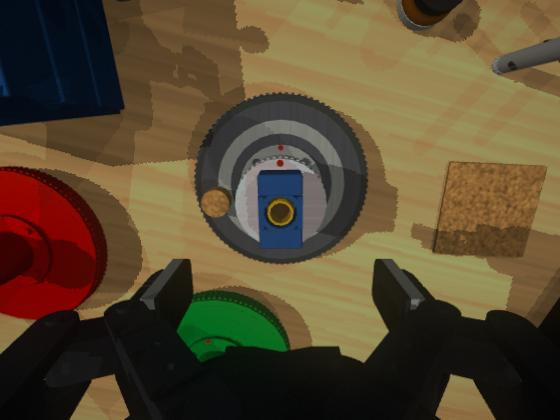

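The wrist view shows the cap's blue block at (280,210), aligned with the fingers, with the brass ring inside. The arm was still settling, so I'll measure once more.

```bash
python3 w.py; python3 g.py .5615 .2605 .144 13.8
```

```text
grip [256 170] [300 247] [array([563. , 263.8]), array([64. , 34.9]), np.float64(14.5)] [563.  264.1]
[0.1639 0.1653 0.1662]
skirt [234 157] [325 240] [array([564.8, 263.5]), array([75.9, 81.4]), np.float64(13.6)] [562.  263.1]
[0.1367 0.1376 0.1385]
p [0.5594 0.2596 0.2589] yaw 13.52 shift [ 0.0023 -0.0005  0.1149] turn -0.3 t 2.2 F [-0.5  0.1 -1.6]
```

Call:
drive_tool(
  series=[
    [[0.002,-0.0025,0.03],-0.5,0.07],
    [[0.002,-0.0025,0.06],-0.5,0.07],
    [[0.002,-0.0025,0.09],-0.5,0.07],
    [[0.002,-0.0025,0.105],-0.5,0.07],
    [[0.002,-0.0025,0.114],-0.5,0.07],
    [[0.002,-0.0025,0.114],-0.5,0.07],
    [[0.002,-0.0025,0.114],-0.5,0.07],
    [[0.002,-0.0025,0.114],-0.5,0.07],
  ],
  newtons=25,
)

```text
time_s: 3.0
position: [0.5616, 0.2628, 0.1466]
tool_rot: [[0.97, 0.242, 0.002], [0.242, -0.97, 0.001], [0.002, 0.0, -1.0]]
ft_force: [0.3, -0.3, 0.6]
grip_width: 0.0699
gripper_force: 0.0
```

Call:
drive_tool(
  series=[
    [[0,0,0],0,0.045],
    [[0,0,0],0,0.04],
    [[0,0,0],0,0.036],
    [[0,0,0],0,0.03],
    [[0,0,0],0,0.03],
    [[0,0,0],0,0.03],
    [[0,0,0],0,0.03],
    [[0,0,0],0,0.03],
  ],
  newtons=25,
)

```text
time_s: 3.8
position: [0.5612, 0.2633, 0.1459]
tool_rot: [[0.97, 0.242, 0.001], [0.242, -0.97, 0.001], [0.001, -0.001, -1.0]]
ft_force: [-0.7, 2.7, 4.9]
grip_width: 0.0355
gripper_force: 26.7
```

Call:
drive_tool(
  series=[
    [[0,0,0],0,0.03],
    [[0,0,0],-2,0.03],
    [[0,0,0],-6,0.03],
    [[0,0,0],-11,0.03],
    [[0,0,0],-16,0.03],
    [[0,0,0],-22,0.03],
    [[0,0,0],-28,0.03],
    [[0,0,0],-34,0.03],
    [[0,0,0],-40,0.03],
    [[0,0,0],-46,0.03],
    [[0,0,0],-52,0.03],
    [[0,0,0],-58,0.03],
    [[0,0,0],-64,0.03],
    [[0,0,0],-70,0.03],
    [[0,0,0],-76,0.03],
    [[0,0,0],-81,0.03],
    [[0,0,0],-84,0.03],
    [[0,0,0],-86,0.03],
    [[0,0,0],-87,0.03],
    [[0,0,0],-87,0.03],
  ],
  newtons=60,
)

```text
time_s: 5.8
position: [0.5611, 0.2632, 0.146]
tool_rot: [[-0.192, 0.981, 0.001], [0.981, 0.192, 0.001], [0.001, 0.001, -1.0]]
ft_force: [-2.0, 3.1, 7.4]
grip_width: 0.0347
gripper_force: 61.7
```

Call:
drive_tool(
  series=[
    [[0,0,0],0,0.03],
    [[0,0,0],0,0.03],
    [[0,0,-0.003],0,0.03],
    [[0,0,-0.006],0,0.03],
    [[0,0,-0.01],0,0.03],
    [[0,0,-0.01],0,0.03],
  ],
)

```text
time_s: 6.4
position: [0.5613, 0.2627, 0.1556]
tool_rot: [[-0.191, 0.982, 0.0], [0.982, 0.191, -0.0], [-0.0, 0.0, -1.0]]
ft_force: [-0.2, -0.3, -1.1]
grip_width: 0.035
gripper_force: 60.5
```

Call:
drive_tool(
  series=[
    [[0,0,-0.01],0,0.03],
    [[0,0,-0.02],0,0.03],
    [[0,0,-0.03],0,0.03],
    [[0,0,-0.042],0,0.03],
    [[0,0,-0.055],0,0.03],
    [[0,0,-0.07],0,0.03],
    [[0,0,-0.085],0,0.03],
    [[0,0,-0.095],0,0.03],
    [[0,0,-0.095],0,0.03],
  ],
)

```text
time_s: 7.3
position: [0.5615, 0.263, 0.2522]
tool_rot: [[-0.191, 0.982, 0.003], [0.982, 0.191, 0.001], [0.0, 0.003, -1.0]]
ft_force: [-0.2, 0.0, -2.9]
grip_width: 0.0345
gripper_force: 60.5
```

```bash
python3 -c "
from h import *
d=grab('scene','s1');cv2.imwrite('pics/s1c.png',cv2.resize(d['img'][100:260,230:410],None,fx=3,fy=3)[:,:,::-1])"; python3 g.py .584 -.023 .25 101.4
```

```text
p [0.5612 0.2629 0.2509] yaw 101.01 shift [-0.285  -0.0322  0.0008] turn -0.4 t 7.35 F [-0.4 -0.  -3. ]
```

View pics/s1c.png

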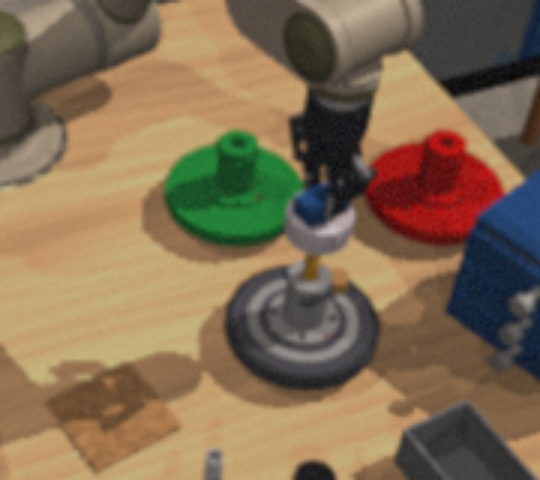

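The cap is in the gripper and the casing stays standing in the holder (crop (312,265)). On to the pad.

Call:
drive_tool(
  series=[
    [[-0.01,-0.001,0],0,0.03],
    [[-0.03,-0.003,0],0,0.03],
    [[-0.06,-0.007,0],0,0.03],
    [[-0.095,-0.011,0],0,0.03],
    [[-0.13,-0.015,0],0,0.03],
    [[-0.165,-0.019,0],0,0.03],
    [[-0.2,-0.023,0],0,0.03],
    [[-0.23,-0.026,0],0,0.03],
    [[-0.255,-0.029,0],0,0.03],
    [[-0.275,-0.031,0.02],0,0.03],
    [[-0.285,-0.032,0.05],0,0.03],
    [[-0.285,-0.032,0.08],0,0.03],
    [[-0.285,-0.032,0.11],0,0.03],
    [[-0.285,-0.032,0.135],0,0.03],
    [[-0.285,-0.032,0.155],0,0.03],
    [[-0.285,-0.032,0.17],0,0.03],
    [[-0.285,-0.032,0.18],0,0.03],
    [[-0.285,-0.032,0.186],0,0.03],
    [[-0.285,-0.032,0.188],0,0.03],
    [[-0.285,-0.032,0.188],0,0.03],
  ],
)

```text
time_s: 9.35
position: [0.5842, -0.0231, 0.0625]
tool_rot: [[-0.191, 0.982, 0.0], [0.982, 0.191, -0.0], [-0.0, 0.0, -1.0]]
ft_force: [0.1, -0.3, -2.9]
grip_width: 0.0348
gripper_force: 60.5
```

```bash
python3 g.py .584 -.023 .048 101.4
```

```text
p [ 0.5842 -0.0231  0.0625] yaw 101.01 shift [ 0.0002 -0.0002  0.0145] turn -0.4 t 9.35 F [ 0.1 -0.3 -2.9]
```

Call:
drive_tool(
  series=[
    [[0,0,0.005],0,0.03],
    [[0,0,0.008],0,0.03],
    [[0,0,0.01],0,0.03],
    [[0,0,0.012],0,0.03],
    [[0,0,0.0135],0,0.03],
    [[0,0,0.0145],0,0.03],
    [[0,0,0.0145],0,0.03],
  ],
)

```text
time_s: 10.05
position: [0.5842, -0.023, 0.0481]
tool_rot: [[-0.191, 0.982, 0.0], [0.982, 0.191, -0.0], [-0.0, 0.0, -1.0]]
ft_force: [-0.6, -0.4, 1.7]
grip_width: 0.0348
gripper_force: 60.8
```

Call:
drive_tool(
  series=[
    [[0,0,0.0003],0,0.03],
    [[0,0,0.0003],0,0.04],
    [[0,0,0.0003],0,0.05],
    [[0,0,0.0003],0,0.06],
    [[0,0,0],0,0.06],
    [[0,0,-0.01],0,0.06],
    [[0,0,-0.03],0,0.06],
    [[0,0,-0.07],0,0.06],
    [[0,0,-0.11],0,0.06],
    [[0,0,-0.15],0,0.06],
    [[0,0,-0.19],0,0.06],
    [[0,0,-0.21],0,0.06],
    [[0,0,-0.21],0,0.06],
  ],
)

```text
time_s: 11.35
position: [0.5849, -0.0231, 0.2619]
tool_rot: [[-0.191, 0.982, 0.007], [0.982, 0.191, -0.002], [-0.003, 0.007, -1.0]]
ft_force: [-1.0, -0.7, -0.1]
grip_width: 0.0599
gripper_force: 0.0
```

```bash
python3 - <<'E'
from h import *
d=grab('wrist','w2');t=grab('top','t2')
C=cloud(d);Z=C[:,:,2];m=((Z>.035)&(Z<.045)).astype(np.uint8)
cs=max(cv2.findContours(m,0,2)[0],key=cv2.contourArea).reshape(-1,2)
print('cap top z.04',cv2.minEnclosingCircle((onz(d,cs,.04)[:,:2]*1000).astype(np.float32)))
# casing from top view, at z .166 near holder
C=cloud(t);h=cv2.cvtColor(t['img'],cv2.COLOR_RGB2HSV)
m=((C[:,:,2]>.140)&(C[:,:,2]<.18)).astype(np.uint8);m[:, :160]=0;m[:,240:]=0;m[:175]=0;m[255:]=0
cs=max(cv2.findContours(m,0,2)[0],key=cv2.contourArea).reshape(-1,2)
print('casing',len(cs),cv2.minEnclosingCircle((onz(t,cs,.166)[:,:2]*1000).astype(np.float32)))
E
python3 g.py .5612 .263 .25 100
```

```text
cap top z.04 ((585.7501220703125, -23.50747299194336), 40.88839340209961)
casing 10 ((556.8219604492188, 260.5377502441406), 12.50782299041748)
p [ 0.5838 -0.0229  0.2578] yaw 101.01 shift [0.285  0.0324 0.0078] turn 1.0 t 11.45 F [-0.4  0.7 -0. ]
```

Call:
drive_tool(
  series=[
    [[0.02,0.002,0],0,0.06],
    [[0.06,0.007,0],0,0.06],
    [[0.1,0.011,0],0,0.06],
    [[0.14,0.016,0],0,0.06],
    [[0.18,0.02,0],0,0.06],
    [[0.22,0.025,0],0,0.06],
    [[0.255,0.029,0],0,0.06],
    [[0.275,0.032,0],0,0.06],
    [[0.285,0.032,0],0,0.06],
    [[0.285,0.032,0],0,0.06],
    [[0.285,0.032,0],0,0.06],
  ],
)

```text
time_s: 12.55
position: [0.5611, 0.262, 0.2572]
tool_rot: [[-0.19, 0.982, -0.001], [0.982, 0.19, -0.001], [-0.0, -0.001, -1.0]]
ft_force: [-0.2, -0.3, 0.4]
grip_width: 0.0602
gripper_force: 0.0
```

```bash
cat > v.py <<'E'
from h import *
import sys
from rig import env
d=grab('wrist',sys.argv[1]);z0,z1,zz=map(float,sys.argv[2:5])
s=env.observe();R=np.array(s['tool_rot']);c=-cam(d)[0].T@cam(d)[1];print('cam in tool',(R.T@(c-np.array(s['position']))).round(3))
C=cloud(d);Z=C[:,:,2];m=((Z>z0)&(Z<z1)&(d['depth']>.12)).astype(np.uint8)
for cs in sorted(cv2.findContours(m,0,2)[0],key=cv2.contourArea)[-3:]:
    cs=cs.reshape(-1,2);P=(onz(d,cs,zz)[:,:2]*1000).astype(np.float32)
    print(len(cs),cs.mean(0).round(),'rect',[np.round(v,1) for v in cv2.minAreaRect(P)],'circ',np.round(cv2.minEnclosingCircle(P)[0],1),round(cv2.minEnclosingCircle(P)[1],1))
E
python3 v.py w3 .155 .175 .166; python3 g.py .5612 .2625 .25 101
```

```text
cam in tool [ 0.068  0.001 -0.142]
35 [282. 211.] rect [array([561.7, 264.3]), array([20.1, 22.4]), np.float64(11.0)] circ [562.1 264.5] 11.5
p [0.5613 0.2617 0.2575] yaw 100.94 shift [0.0008 0.0001 0.0075] turn -0.1 t 12.6 F [-0.2 -0.8 -0.5]
```

View pics/w3.png

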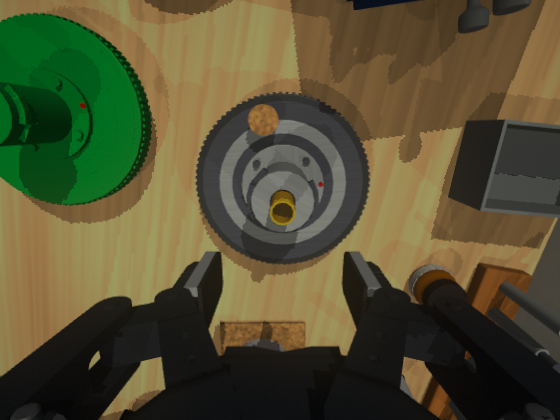

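Brass casing in the bore at (282,208), centred between the fingers. Descend and grip.

Call:
drive_tool(
  series=[
    [[0.001,0,0.03],0,0.05],
    [[0.001,0,0.06],0,0.05],
    [[0.001,0,0.09],0,0.05],
    [[0.001,0,0.11],0,0.05],
    [[0.001,0,0.118],0,0.05],
    [[0.001,0,0.121],0,0.05],
    [[0.001,0,0.121],0,0.05],
    [[0.001,0,0.121],0,0.035],
    [[0.001,0,0.121],0,0.026],
    [[0.001,0,0.121],0,0.022],
    [[0.001,0,0.121],0,0.018],
    [[0.001,0,0.121],0,0.015],
    [[0.001,0,0.121],0,0.015],
    [[0.001,0,0.121],0,0.015],
  ],
  newtons=35,
)

```text
time_s: 14.0
position: [0.5611, 0.2639, 0.1375]
tool_rot: [[-0.191, 0.982, 0.001], [0.982, 0.191, 0.0], [0.0, 0.001, -1.0]]
ft_force: [-0.9, -0.4, 4.3]
grip_width: 0.0203
gripper_force: 34.3
```

Call:
drive_tool(
  series=[
    [[0,0,0],0,0.015],
    [[0,0,-0.004],0,0.015],
    [[0,0,-0.012],0,0.015],
    [[0,0,-0.022],0,0.015],
    [[0,0,-0.034],0,0.015],
    [[0,0,-0.048],0,0.015],
    [[0,0,-0.062],0,0.015],
    [[0,0,-0.078],0,0.015],
    [[0,0,-0.094],0,0.015],
    [[0,0,-0.11],0,0.015],
    [[0,0,-0.12],0,0.015],
    [[0,0,-0.12],0,0.015],
  ],
)

```text
time_s: 15.2
position: [0.5613, 0.264, 0.2587]
tool_rot: [[-0.191, 0.982, 0.003], [0.982, 0.191, 0.001], [0.0, 0.003, -1.0]]
ft_force: [0.3, -0.0, -1.3]
grip_width: 0.0201
gripper_force: 34.3
```

```bash
python3 g.py .50 -.30 .256 187
```

```text
p [0.5613 0.264  0.2587] yaw 101.01 shift [-0.5419 -0.1679  0.002 ] turn -86.0 t 15.2 F [ 0.3 -0.  -1.3]
```

Call:
drive_tool(
  series=[
    [[-0.01,-0.003,0],0,0.015],
    [[-0.03,-0.009,0],-3,0.015],
    [[-0.06,-0.018,0],-8,0.015],
    [[-0.095,-0.029,0],-13,0.015],
    [[-0.13,-0.04,0],-19,0.015],
    [[-0.165,-0.051,0],-25,0.015],
    [[-0.2,-0.062,0],-31,0.015],
    [[-0.235,-0.073,0],-37,0.015],
    [[-0.27,-0.084,0],-43,0.015],
    [[-0.305,-0.094,0],-49,0.015],
    [[-0.34,-0.105,0],-55,0.015],
    [[-0.375,-0.116,0],-61,0.015],
    [[-0.41,-0.127,0],-67,0.015],
    [[-0.445,-0.138,0],-73,0.015],
    [[-0.475,-0.147,0],-78,0.015],
    [[-0.505,-0.156,0],-83,0.015],
    [[-0.525,-0.163,0],-86,0.015],
    [[-0.537,-0.166,0],-88,0.015],
    [[-0.542,-0.168,0],-88,0.015],
    [[-0.542,-0.168,0],-88,0.015],
  ],
)

```text
time_s: 17.2
position: [0.4989, -0.3006, 0.2561]
tool_rot: [[-0.988, -0.155, -0.001], [-0.155, 0.988, 0.001], [0.001, 0.001, -1.0]]
ft_force: [-0.5, 0.5, -0.8]
grip_width: 0.0198
gripper_force: 34.3
```

Call:
drive_tool(
  series=[
    [[0,0,0],0,0.015],
    [[0,0,0],0,0.015],
  ],
)

```text
time_s: 17.4
position: [0.4996, -0.2995, 0.2568]
tool_rot: [[-0.988, -0.157, -0.0], [-0.157, 0.988, 0.0], [0.0, 0.0, -1.0]]
ft_force: [0.5, -0.4, -1.9]
grip_width: 0.0196
gripper_force: 34.3
```

```bash
python3 v.py w4 .066 .085 .075;python3 v.py w4b .12 .137 .13|tail -2; python3 g.py .52 -.30 .137 189;python3 -c "
from h import *
d=load('w4.pkl');t=grab('top','t4');cv2.imwrite('pics/x4.png',np.hstack([d['img'],cv2.resize(t['img'][165:290,340:430],(302,420))])[:,:,::-1][:, :800])"
```

```text
cam in tool [ 0.067 -0.    -0.142]
122 [ 13. 245.] rect [array([ 603.6, -599.6]), array([113.4,  18.2]), np.float64(11.8)] circ [ 603.9 -601.3] 57.0
83 [487. 287.] rect [array([580.8, -31.2]), array([36.6, 62. ]), np.float64(11.0)] circ [580.  -30.8] 34.7
37 [285. 136.] rect [array([ 428.8, -308.5]), array([99.6, 19.9]), np.float64(6.8)] circ [ 428.8 -308.1] 50.5
cam in tool [ 0.067 -0.    -0.142]
9 [284. 167.] rect [array([ 469.2, -303.7]), array([18.9,  5.8]), np.float64(5.9)] circ [ 469.2 -304. ] 9.7
p [ 0.4996 -0.2996  0.2569] yaw -170.95 shift [-0.02   -0.0036  0.1199] turn -360.0 t 17.5 F [-0.1 -0.6 -1.1]
```

View pics/x4.png

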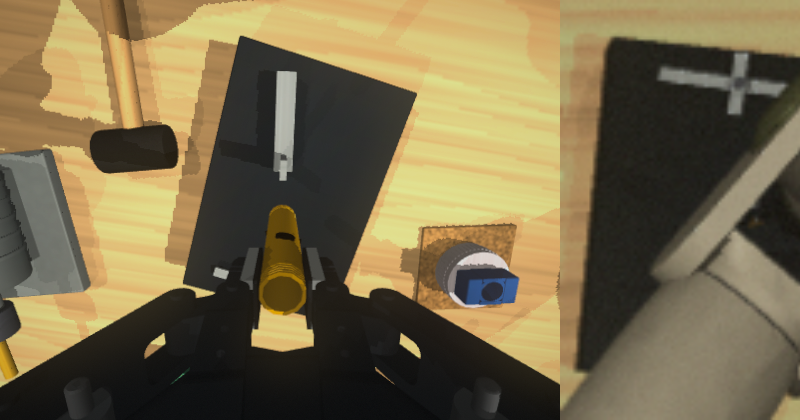

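The wrist view shows the casing held upright, the square at (285,136) and its blade tip at (284,167) in line ahead. The cap is right way up on the cork at (490,285). I'll place the casing about 45 mm ahead of the blade, on its line.

Call:
drive_tool(
  series=[
    [[-0.01,-0.0005,0.01],1,0.015],
    [[-0.02,-0.001,0.03],2,0.015],
    [[-0.0242,-0.0015,0.055],2.2,0.015],
    [[-0.0242,-0.0015,0.08],2.2,0.015],
    [[-0.0242,-0.0015,0.098],2.2,0.015],
    [[-0.0242,-0.0015,0.108],2.2,0.015],
    [[-0.0242,-0.0015,0.113],2.2,0.015],
    [[-0.0242,-0.0015,0.116],2.2,0.015],
    [[-0.0242,-0.0015,0.116],2.2,0.015],
    [[-0.0242,-0.0015,0.116],2.2,0.015],
    [[-0.0242,-0.0015,0.116],2.2,0.015],
  ],
)

```text
time_s: 18.65
position: [0.5238, -0.2981, 0.1415]
tool_rot: [[-0.993, -0.119, 0.001], [-0.119, 0.993, -0.001], [-0.001, -0.001, -1.0]]
ft_force: [-0.0, -0.3, -1.6]
grip_width: 0.0199
gripper_force: 34.3
```

Call:
drive_tool(
  series=[
    [[0,0,0.001],0,0.015],
    [[0,0,0.002],0,0.015],
    [[0,0,0.003],0,0.015],
    [[0,0,0.004],0,0.015],
    [[0,0,0.004],0,0.015],
  ],
)

```text
time_s: 19.15
position: [0.5236, -0.2979, 0.1366]
tool_rot: [[-0.993, -0.119, -0.0], [-0.119, 0.993, 0.0], [0.0, 0.0, -1.0]]
ft_force: [-0.3, 0.6, -1.0]
grip_width: 0.02
gripper_force: 34.3
```

Call:
drive_tool(
  series=[
    [[0,0,0.0005],0,0.015],
    [[0,0,0.001],0,0.015],
    [[0,0,0.001],0,0.015],
    [[0,0,0.001],0,0.015],
  ],
)

```text
time_s: 19.55
position: [0.5237, -0.298, 0.1358]
tool_rot: [[-0.993, -0.119, 0.0], [-0.119, 0.993, -0.0], [-0.0, -0.0, -1.0]]
ft_force: [0.2, -0.4, -0.8]
grip_width: 0.02
gripper_force: 34.3
```

Call:
drive_tool(
  series=[
    [[0,0,0.0005],0,0.015],
    [[0,0,0.001],0,0.015],
    [[0,0,0.001],0,0.015],
    [[0,0,0.001],0,0.015],
  ],
)

```text
time_s: 19.95
position: [0.5239, -0.2981, 0.1355]
tool_rot: [[-0.993, -0.119, 0.001], [-0.119, 0.993, -0.001], [-0.001, -0.001, -1.0]]
ft_force: [0.2, 0.0, 5.4]
grip_width: 0.02
gripper_force: 34.9
```

Call:
drive_tool(
  series=[
    [[0,0,-0.0005],0,0.015],
    [[0,0,-0.0005],0,0.02],
    [[0,0,-0.0005],0,0.022],
    [[0,0,-0.0005],0,0.026],
    [[0,0,-0.0005],0,0.034],
    [[0,0,-0.0005],0,0.045],
    [[0,0,-0.0005],0,0.05],
    [[0,0,-0.01],0,0.05],
    [[0,0,-0.03],0,0.05],
    [[0,0,-0.06],0,0.05],
    [[0,0,-0.09],0,0.05],
    [[0,0,-0.11],0,0.05],
    [[0,0,-0.12],0,0.05],
    [[0.04,0,-0.12],0,0.05],
    [[0.075,0,-0.12],0,0.05],
    [[0.1,0,-0.12],0,0.05],
    [[0.11,0,-0.12],0,0.05],
    [[0.11,0,-0.12],0,0.05],
    [[0.11,0,-0.12],0,0.05],
  ],
)

```text
time_s: 21.85
position: [0.4151, -0.311, 0.2548]
tool_rot: [[-0.993, -0.119, 0.0], [-0.119, 0.993, 0.0], [-0.0, 0.0, -1.0]]
ft_force: [0.5, -0.1, 0.1]
grip_width: 0.0498
gripper_force: 0.0
```

```bash
python3 v.py w5 .066 .085 .075|tail -2;python3 v.py w5b .155 .175 .164|tail -1; python3 v.py w5c .12 .137 .13|tail -2;python3 g.py .4145 -.31 .256 186.8
```

```text
194 [ 24. 298.] rect [array([ 583.3, -605.1]), array([152.4,  20.4]), np.float64(13.6)] circ [ 584.4 -609.6] 76.2
23 [282. 202.] rect [array([ 428.3, -308.5]), array([100.4,  19.4]), np.float64(7.2)] circ [ 428.3 -308.2] 50.8
36 [281. 328.] rect [array([ 521.5, -298.6]), array([26.2, 19.8]), np.float64(6.9)] circ [ 521.7 -299. ] 13.3
4 [284. 257.] rect [array([ 467.3, -303.6]), array([20.7,  4.8]), np.float64(6.9)] circ [ 467.3 -303.6] 10.6
34 [283. 303.] rect [array([ 517.2, -298.6]), array([16.6, 20.4]), np.float64(3.6)] circ [ 519.9 -298.4] 11.5
p [ 0.4153 -0.3109  0.2545] yaw -173.14 shift [ 0.0006  0.0009 -0.0015] turn -359.9 t 22.0 F [-0.2  0.   0. ]
```

View pics/w5.png

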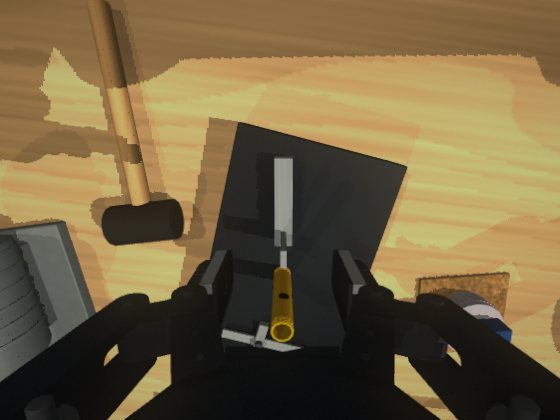

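The casing stands alone at (282,330), roughly in line with the blade (284,257), about 1 mm off laterally. Now I'll grip the stock.

Call:
drive_tool(
  series=[
    [[0.0006,0.0008,0.03],0,0.05],
    [[0.0006,0.0008,0.07],0,0.05],
    [[0.0006,0.0008,0.11],0,0.05],
    [[0.0006,0.0008,0.145],0,0.05],
    [[0.0006,0.0008,0.17],0,0.05],
    [[0.0006,0.0008,0.185],0,0.05],
    [[0.0006,0.0008,0.194],0,0.05],
    [[0.0006,0.0008,0.198],0,0.05],
    [[0.0006,0.0008,0.1995],0,0.05],
    [[0.0006,0.0008,0.1995],0,0.05],
    [[0.0006,0.0008,0.1995],0,0.05],
  ],
)

```text
time_s: 23.1
position: [0.414, -0.3105, 0.056]
tool_rot: [[-0.993, -0.119, 0.001], [-0.119, 0.993, -0.001], [-0.001, -0.001, -1.0]]
ft_force: [0.2, -0.3, 0.5]
grip_width: 0.0501
gripper_force: 0.0
```

Call:
drive_tool(
  series=[
    [[0,0,0],0,0.035],
    [[0,0,0],0,0.028],
    [[0,0,0],0,0.024],
    [[0,0,0],0,0.022],
    [[0,0,0],0,0.02],
    [[0,0,0],0,0.016],
    [[0,0,0],0,0.015],
    [[0,0,0],0,0.015],
    [[0,0,0],0,0.015],
  ],
  newtons=40,
)

```text
time_s: 24.0
position: [0.4138, -0.3103, 0.0555]
tool_rot: [[-0.993, -0.119, 0.0], [-0.119, 0.993, -0.0], [-0.0, -0.0, -1.0]]
ft_force: [-1.6, 1.1, 4.6]
grip_width: 0.019
gripper_force: 40.0
```

```bash
cat > k.py <<'E'
from h import *
import sys
from rig import env
for n in ('scene','top','wrist'): grab(n,sys.argv[1]+n[0])
s=env.observe();print(np.round(s['position'],4),np.round(s['ft_force'],1),s['time_s'])
E
python3 k.py k1
python3 - <<'E'
from h import *
a=load('k1s.pkl')['img'][190:270,150:240];b=load('k1w.pkl')['img'];c=load('k1t.pkl')['img'][190:280,360:420]
cv2.imwrite('pics/k1.png',np.hstack([cv2.resize(a,(340,302),interpolation=2),cv2.resize(b,(403,302))])[:,:,::-1])
E
```

```text
[ 0.4138 -0.3103  0.0555] [-0.5  2.   5. ] 24.15
```

View pics/k1.png

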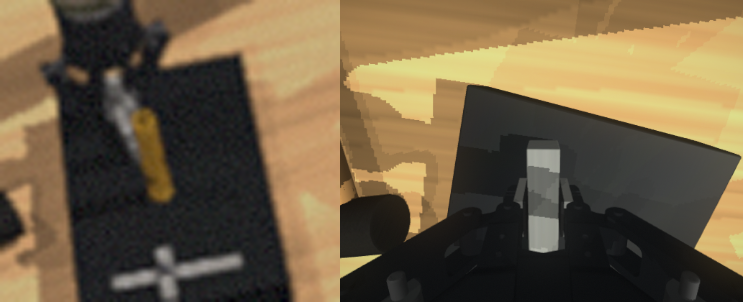

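Call:
drive_tool(
  series=[
    [[-0.001,-0.0003,0],0,0.015],
    [[-0.003,-0.0007,0],0,0.015],
    [[-0.006,-0.001,0],0,0.015],
    [[-0.009,-0.001,0],0,0.015],
    [[-0.012,-0.001,0],0,0.015],
    [[-0.015,-0.001,0],0,0.015],
    [[-0.018,-0.001,0],0,0.015],
    [[-0.021,-0.001,0],0,0.015],
    [[-0.024,-0.001,0],0,0.015],
    [[-0.026,-0.001,0],0,0.015],
    [[-0.028,-0.001,0],0,0.015],
    [[-0.029,-0.001,0],0,0.015],
    [[-0.03,-0.001,0],0,0.015],
    [[-0.03,-0.001,0],0,0.015],
    [[-0.03,-0.001,0],0,0.015],
  ],
)

```text
time_s: 25.65
position: [0.4426, -0.3079, 0.0555]
tool_rot: [[-0.993, -0.119, -0.002], [-0.119, 0.993, -0.0], [0.002, 0.0, -1.0]]
ft_force: [-7.6, -1.6, 7.6]
grip_width: 0.0192
gripper_force: 40.5
```

```bash
python3 k.py k2
cat > n.py <<'E'
from h import *
import sys
d=load(sys.argv[1]+'s.pkl');hsv=cv2.cvtColor(d['img'],cv2.COLOR_RGB2HSV);H,S,V=[hsv[:,:,i] for i in range(3)]
C=cloud(d)
m=(S>110)&(V>60)&(H>14)&(H<32)&(np.linalg.norm(C[:,:,:2]-[.525,-.298],axis=2)<.04)&(C[:,:,2]>.055)
b=(S<70)&(C[:,:,2]>.085)&(C[:,:,2]<.128)&(np.linalg.norm(C[:,:,:2]-[.50,-.301],axis=2)<.035)
P=C[m];Q=C[b];u=np.array([np.cos(np.radians(6.85)),np.sin(np.radians(6.85))]);v=np.array([-u[1],u[0]])
o=np.array([.4138,-.3103])
for n,X in(('casing',P),('blade',Q)):
    X=X[:,:2]-o;print(n,len(X),'along',np.percentile(X@u,[5,50,95]).round(4),'across',np.percentile(X@v,[5,50,95]).round(4))
t=load(sys.argv[1]+'t.pkl')
cv2.imwrite('pics/n_%s.png'%sys.argv[1],np.hstack([cv2.resize(d['img'][200:260,155:215],(500,500),interpolation=2),cv2.resize(t['img'][200:270,375:410],(250,500),interpolation=2)])[:,:,::-1])
E
python3 n.py k1; python3 n.py k2
```

```text
[ 0.4426 -0.3079  0.0555] [-7.4 -0.5  7.8] 25.8
casing 133 along [0.1016 0.1176 0.1218] across [-0.0093 -0.0002  0.0092]
blade 4 along [0.0531 0.0552 0.0605] across [-0.0016 -0.0013  0.004 ]
casing 134 along [0.1023 0.1178 0.1218] across [-0.0092 -0.0004  0.0094]Traceback (most recent call last):
  File "n.py", line 10, in <module>
    X=X[:,:2]-o;print(n,len(X),'along',np.percentile(X@u,[5,50,95]).round(4),'across',np.percentile(X@v,[5,50,95]).round(4))
                                       ~~~~~~~~~~~~~^^^^^^^^^^^^^^^
    return _quantile_unchecked(
        a, q, axis, out, overwrite_input, method, keepdims, weights)
    return _ureduce(a,
                    func=_quantile_ureduce_func,
    ...<5 lines>...
                    overwrite_input=overwrite_input,
                    method=method)
    r = func(a, **kwargs)
    result = _quantile(arr,
                       quantiles=q,
    ...<2 lines>...
                       out=out,
                       weights=wgt)
    slices_having_nans = np.isnan(arr[-1, ...])
                                  ~~~^^^^^^^^^
IndexError: index -1 is out of bounds for axis 0 with size 0
```

Call:
drive_tool(
  series=[
    [[-0.001,0,0],0,0.015],
    [[-0.002,0,0],0,0.015],
    [[-0.003,0,0],0,0.015],
    [[-0.004,0,0],0,0.015],
    [[-0.005,0,0],0,0.015],
    [[-0.0055,0,0],0,0.015],
    [[-0.006,0,0],0,0.015],
    [[-0.0065,0,0],0,0.015],
    [[-0.007,0,0],0,0.015],
    [[-0.0075,0,0],0,0.015],
    [[-0.008,0,0],0,0.015],
    [[-0.0085,0,0],0,0.015],
    [[-0.009,0,0],0,0.015],
    [[-0.009,0,0],0,0.015],
  ],
)

```text
time_s: 27.2
position: [0.4513, -0.3069, 0.0555]
tool_rot: [[-0.993, -0.119, -0.003], [-0.119, 0.993, -0.0], [0.003, 0.0, -1.0]]
ft_force: [-9.0, -0.7, 7.9]
grip_width: 0.0192
gripper_force: 40.6
```

```bash
python3 k.py k3; sed -i 's/X=X\[:,:2\]-o/X=np.vstack([X[:,:2],X[:0,:2]])-o\n    if len(X)<1: continue\n    /; s/;print(n,/\n    print(n,/' n.py; sed -i 's/^    $//;s/^     *print(n/    print(n/' n.py; python3 n.py k2; python3 n.py k3
```

```text
[ 0.4513 -0.3069  0.0555] [-9.1 -1.9  8.2] 27.35
casing 134 along [0.1023 0.1178 0.1218] across [-0.0092 -0.0004  0.0094]
casing 131 along [0.1041 0.119  0.1236] across [-0.0089 -0.0009  0.0088]
blade 2 along [0.0566 0.0569 0.0572] across [-0.0099  0.0025  0.015 ]
```

View pics/n_k3.png

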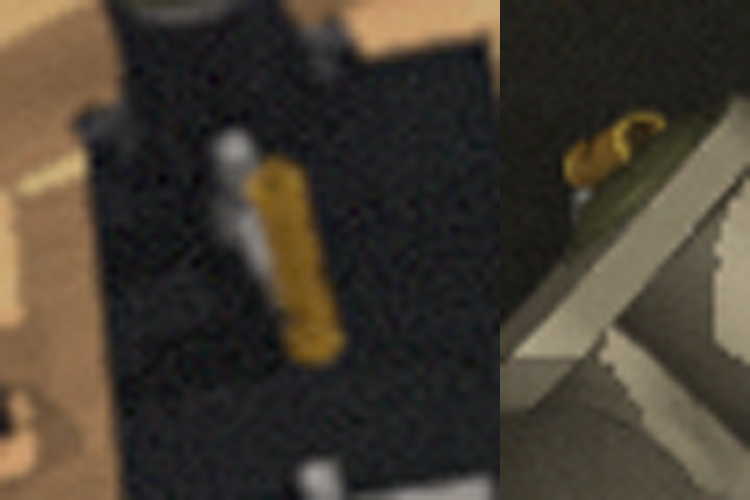

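Call:
drive_tool(
  series=[
    [[0,0,0],0,0.019],
    [[0,0,0],0,0.021],
    [[0,0,0],0,0.024],
    [[0,0,0],0,0.03],
    [[0,0,0],0,0.04],
    [[0,0,0],0,0.05],
    [[0,0,0],0,0.05],
    [[0,0,-0.005],0,0.05],
    [[0,0,-0.015],0,0.05],
    [[0,0,-0.03],0,0.05],
    [[0,0,-0.06],0,0.05],
    [[0,0,-0.1],0,0.05],
    [[0,0,-0.14],0,0.05],
    [[0,0,-0.18],0,0.05],
    [[0,0,-0.2],0,0.05],
    [[0,0,-0.2],0,0.05],
    [[0,0,-0.2],0,0.05],
  ],
)

```text
time_s: 29.05
position: [0.4524, -0.3064, 0.2554]
tool_rot: [[-0.993, -0.119, 0.0], [-0.119, 0.993, -0.0], [-0.0, -0.0, -1.0]]
ft_force: [-1.2, 0.4, 0.1]
grip_width: 0.0497
gripper_force: 0.0
```

```bash
python3 k.py k4; python3 n.py k4;python3 v.py w6 .066 .085 .075|tail -1;python3 v.py w6b .155 .175 .164|tail -1; python3 v.py w6c .12 .137 .13|tail -2
python3 - <<'E'
from h import *
d=load('k4w.pkl')['img'];s=load('k4s.pkl')['img'][195:265,150:220]
cv2.imwrite('pics/f.png',np.hstack([cv2.resize(d[150:400,200:360],(380,594)),cv2.resize(s,(420,594),interpolation=2)])[:,:,::-1])
E
```

```text
[ 0.4522 -0.3063  0.2542] [ 0.4  0.5 -0.5] 29.2
casing 129 along [0.1029 0.1192 0.1244] across [-0.0092 -0.0007  0.0086]
34 [281. 235.] rect [array([ 471.7, -304.3]), array([111.5,  19.5]), np.float64(6.5)] circ [ 471.8 -305.1] 56.5
31 [280. 294.] rect [array([ 524.5, -298.4]), array([23.3, 20. ]), np.float64(6.8)] circ [ 524.5 -298.5] 12.3
8 [281. 289.] rect [array([ 538.6, -296.4]), array([1.1, 5.9]), np.float64(6.8)] circ [ 538.1 -296.4] 3.0
39 [282. 268.] rect [array([ 510. , -298.3]), array([32.3, 20.1]), np.float64(0.5)] circ [ 511.4 -298. ] 17.7
```

View pics/f.png

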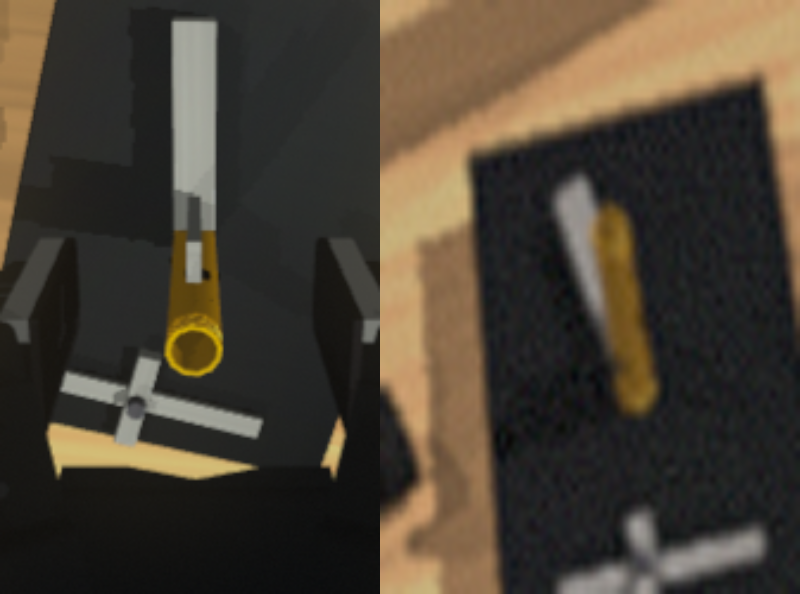

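The blade at (193,260) meets the casing's side centrally, and the casing stands upright and moved slightly under the push. The gripper is clear.

```bash
python3 -c "
from rig import env
print(env.close_job())"
```

```text
the job is handed in; nothing more can be done
None
```

I handed the job in at about 29 s: the cap is right way up on the cork pad, the casing stands upright on the granite plate, and the square's blade was brought up until it nudged the casing (about 1.5 mm) and looks in contact in the last pictures.

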